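Check that the lathe's brake and clutch levers stop short of their bars

ROBOT

A 6-joint arm with a two-finger parallel gripper is mounted at the origin on the work surface. World frame = base frame: x ahead of the robot, y to its left, z up, the work surface at z = 0. Lengths are in m, angles in rad, forces in N, time in s.
With the tool pointing down it reaches from about 0.275 to 1 m from the base axis. Payload 8.4 kg.
Tool frame: the origin (TCP) lies between the finger pads; the fingertips stand 22 mm ahead of it and the grasp point (between the pads) lies 3 mm ahead of it; x points along the fingers, z is the direction in which the jaws open and shut, and the axes are right-handed (so a half turn about x gives the same grasp; the last joint's range is limited). The gripper opens to 85 mm and grips with 20 to 120 N. Pads are 22 mm wide; open, the fingers measure 114 mm over their backs; the gripper's body (76 mm by 85 mm) begins 54 mm behind the grasp point. The pads swing forward as they close: fully open they stand 13 mm farther back than shut.
Start: joints at [-1.255, 0.353, 1.633, -0, 1.155, -0.002], TCP at [0.195, -0.594, 0.253] pointing down, gripper open.
Joint ranges: [-2.63, 2.63], [-0.92, 2.1], [0.06, 2.66], [-1.3, 4.44], [0, 2.69], [-3.02, 3.02]. Speed limits (rad/s): [2.22, 2.22, 2.79, 3.14, 3.14, 3.14].

INTERFACE

Orientations are given as a 3x3 rotation matrix whose columns are the frame's x, y, z axes.
In Python, from cell import telemetry, cams, ticket gives the robot as it stands. The module is installed in compiled form; this text tells all that it offers.
- The arm moves only by the tool drive_tool, never from a script. Its argument "series" is a list of rows, each an object with "dp": the shift along the tool's x, y, z in mm, a list of three; "spin": the turn about the tool's x in degrees; "gripper": the gripper command: -1 is shut, 1 is fully open, values between are in proportion. A call has 1 to 5 rows; each row is the pose to reach, as a shift and turn from the pose commanded when the call began, along the tool's axes at that moment; what a row does not reach only later rows make up. A row lasts 1/12 s, in which the tool goes at most 41.7 mm and 7.16 degrees, less where a joint would pass 70% of its speed; a pose out of reach is approached as far as the arm can. A call with a gripper value outside its range is refused whole. The fingers move at their own pace and stop on an object; the grip force is fixed at half the most. Time passes only in rows, so rows that repeat a pose let the fingers close. It gives the time, the measured TCP pose, the force and the opening at its end, in the units of the state.
- telemetry.observe(): the state, without advancing time (a new reading comes with each control period).
- cams.get_image(name): name is "scene" or "top" or "wrist"; returns a dict with "img" (420x560x3 uint8, red, green, blue), "vfov" (degrees; the focal length in pixels is half the picture's height over the tangent of half this angle, whatever the lens; pixels are square), "cx", "cy" (the principal point, pixels), "camera_from_world" (4x4, takes a point from world to camera coordinates); the wrist camera has in their place "mount" (4x4, takes a point from camera to tool coordinates, whose origin is the TCP and whose axes are the tool frame's). Camera axes: x right, y down, z forward; pixel columns grow to the right and rows downward; lengths in m; the calibration is good to about 2 mm. A picture is of the moment at which its call begins: read the wrist's pose just before it. There is no depth.
- ticket.job_done(): hands the job in, once; it reports no verdict.
The state is a dict: "clock": time; "joints": joint angles; "qvel": joint speeds; "tau": joint torques, N m; "eef_pos": TCP position; "tool_rot": TCP orientation; "force": force on the tool from outside, world axes, zero at the start; "ft_torque": the same for the moment, N m; "finger_gap": opening from 0.0 (shut) to 1.0 (fully open).
Only numpy, scipy, OpenCV 4.12 (cv2) and the standard library are available. Lean on these libraries where they do the work, as an engineer would, in place of code of your own. Each camera call takes 0.05 s, during which the arm holds its last target. There are 200 camera calls.

TASK

Before the lathe is used, check its two hand levers, first the brake (red grip) and then the clutch (blue grip): with the outside of the fingers press each lever in towards its bar until it is firmly on its stop short of the bar, keep it pressed there for a good second, and let it spring right back out before going on. Press without forcing, and only from the front: do not pinch or hook a lever or touch the bars, and leave the loose things alone. Finish with both levers fully out.

Things in the scene. Friction and masses are not known exactly. Their poses are not given: they have to be found in the camera images.
- brake_stand: Fixed brake stand: base plate 12 mm thick (x -30 to 120, y -135 to 135 mm) with a bar and a hand lever with red grip. Origin on the bench below the resting lever's line; +x is level, from lever to bar, the way to press; z up. Green casting at y 97 to 127, x -25 to 110 mm, 135 mm tall; fork lugs reach y 70, x +-18 mm. Nothing stands in front of the lever (-x).
- brake_bar: Fixed steel bar behind the brake lever, 26 mm in diameter, 224 mm long, black end cap; a 24 mm green post at the stand's y -108 mm holds its outer end. Origin on its axis, 85 mm behind the resting lever's centre line, 110 mm above the bench; y along the bar. Not to be touched.
- brake_lever (a joint): Angle of the brake lever, rad: 0 at rest (parallel to the bar), growing as it is pressed in, 0.32 on its built-in stop, still about 25 mm clear of the bar. Sprung back: at the press point 2.5 N starts it and 5 N brings it to the stop, where it goes solid; a push of 12 to 15 N is plainly on the stop. From rest to stop the press point moves 35 mm along the stand's +x.
- brake_grip: The red grip, the side of the brake lever to press: 120 mm long, 12 mm thick, 26 mm tall (97 to 123 mm above the bench), with a red 26 mm ball at its free end. Turns with the lever. Origin on the lever's centre line, 90 mm from the pivot, 110 mm above the bench; at rest its axes are parallel to the stand's; press face at its x -9 mm, y -60 to 60 mm.
- brake_back: Black rubber strip on the bar side of the brake lever, 6 x 120 x 24 mm, origin at its centre. Only touched if the lever is pinched or hooked from the bar side, which is not allowed.
- brake_press (a point): Point on the front face of the red grip, 110 mm from the pivot along the lever and 110 mm above the bench: a good place to press. Turns with the lever.
- brake_pivot (a point): The brake lever's upright pivot axis, at lever height (110 mm), at the stand's y = 85 mm, x = 0; the lever runs from here to the stand's -y.
- clutch_stand: Fixed clutch stand: base plate 12 mm thick (x -30 to 120, y -135 to 135 mm) with a bar and a hand lever with blue grip. Origin on the bench below the resting lever's line; +x is level, from lever to bar, the way to press; z up. Green casting at y -97 to -127, x -25 to 110 mm, 135 mm tall; fork lugs reach y -70, x +-18 mm. Nothing stands in front of the lever (-x).
- clutch_bar: Fixed steel bar behind the clutch lever, 26 mm in diameter, 224 mm long, black end cap; a 24 mm green post at the stand's y 108 mm holds its outer end. Origin on its axis, 85 mm behind the resting lever's centre line, 110 mm above the bench; y along the bar. Not to be touched.
- clutch_lever (a joint): Angle of the clutch lever, rad: 0 at rest (parallel to the bar), growing as it is pressed in, 0.32 on its built-in stop, still about 25 mm clear of the bar. Sprung back: at the press point 2.5 N starts it and 5 N brings it to the stop, where it goes solid; a push of 12 to 15 N is plainly on the stop. From rest to stop the press point moves 35 mm along the stand's +x.
- clutch_grip: The blue grip, the side of the clutch lever to press: 120 mm long, 12 mm thick, 26 mm tall (97 to 123 mm above the bench), with a blue 26 mm ball at its free end. Turns with the lever. Origin on the lever's centre line, 90 mm from the pivot, 110 mm above the bench; at rest its axes are parallel to the stand's; press face at its x -9 mm, y -60 to 60 mm.
- clutch_back: Black rubber strip on the bar side of the clutch lever, 6 x 120 x 24 mm, origin at its centre. Only touched if the lever is pinched or hooked from the bar side, which is not allowed.
- clutch_press (a point): Point on the front face of the blue grip, 110 mm from the pivot along the lever and 110 mm above the bench: a good place to press. Turns with the lever.
- clutch_pivot (a point): The clutch lever's upright pivot axis, at lever height (110 mm), at the stand's y = -85 mm, x = 0; the lever runs from here to the stand's +y.
- oil_bottle: Loose yellow bottle with a red cap, 52 mm in diameter, 130 mm tall, standing on the bench between the stands, towards the far side. Origin at the centre of its foot. Leave alone.
- shaft: Loose stepped steel shaft standing upright beyond the brake bar, 40 mm in diameter at the foot, 85 mm tall. Origin at the centre of its foot. Leave alone.
- bush: Loose brass bush (short tube) standing on the bench between the stands, towards the robot, 44 mm in diameter, 28 mm tall. Origin at the centre of its foot. Leave alone.

How it is judged:
By the outcome, as a careful person would: the job done as asked, in the order asked, and still so for the second after the job is handed in, with the robot touching nothing.
It also fails if it takes over 56 s, if anything falls off the work surface, if the arm or the gripper's body presses on something with over 40 N, if the wrist force passes 120 N, or if a joint passes its speed limit or range.

## Working session

There is one attempt and no reset: what is moved stays moved. The work goes in short steps, Python scripts to look and compute and a tool call to move; the robot and the scene stay as the last step left them, time stands still between calls to the robot, and variables do not carry over. Pictures are saved under pics/ and viewed, about 8 in all and at most 12, crops included, and the job is handed in when it is done.

Besides the shell and the picture viewer there is one more tool, called after "Request:" as name([rows], argument=value, ...), one row to a line, values as JSON. drive_tool: Moves the arm, as the interface text tells. Its arguments: {"type":"object","properties":{"series":{"type":"array","items":{"type":"object","properties":{"dp":{"type":"array","items":{"type":"number"}},"spin":{"type":"number"},"gripper":{"type":"number"}}}}},"required":["series"]}

```bash
mkdir -p pics; python3 - <<'E'
from cell import telemetry, cams
import cv2,numpy as np
s=telemetry.observe();print({k:np.round(v,3).tolist() for k,v in s.items()})
for n in("scene","top"):
    d=cams.get_image(n);cv2.imwrite(f"pics/{n}0.png",d["img"][:,:,::-1]);print(n,d["vfov"],d["cx"],d["cy"]);print(d["camera_from_world"].round(3).tolist() )
    np.savez(f"pics/{n}0.npz",**d)
E
```

```text
{'clock': 0.0, 'joints': [-1.255, 0.354, 1.634, 0.0, 1.155, -0.002], 'qvel': [0.003, 0.002, 0.001, -0.0, 0.0, 0.0], 'tau': [0.001, -60.524, -34.208, 0.0, 0.009, -0.0], 'eef_pos': [0.195, -0.593, 0.253], 'tool_rot': [[-0.0, 0.95, 0.312], [0.001, 0.312, -0.95], [-1.0, 0.0, -0.001]], 'force': [0.033, 1.898, -0.019], 'ft_torque': [-0.041, -0.015, 0.008], 'finger_gap': 1.003}
scene 56.38057133798151 286.4162303908163 209.37464261197718
[[-0.58, 0.815, 0.008, 0.319], [0.624, 0.45, -0.639, -0.316], [-0.524, -0.365, -0.769, 1.197], [0.0, 0.0, 0.0, 1.0]]
top 46.63900647206083 272.97939965440406 211.36310833467007
[[-0.084, -0.996, -0.003, 0.061], [-0.968, 0.082, -0.235, 0.605], [0.235, -0.017, -0.972, 1.092], [0.0, 0.0, 0.0, 1.0]]
```

View pics/scene0.png

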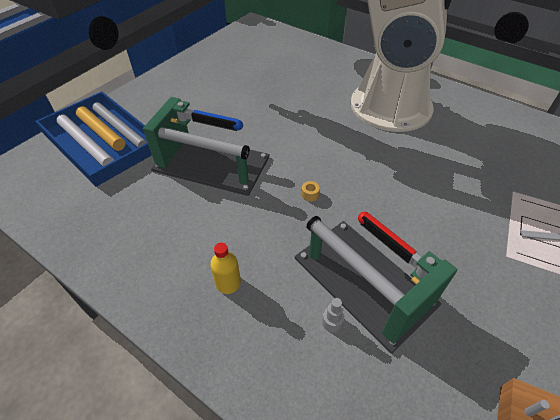

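View pics/top0.png

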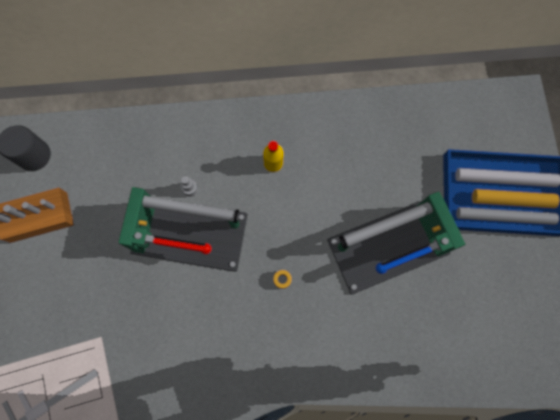

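The top view shows the brake at left (red grip from (150,239) to the ball at (207,249)) and the clutch at right (blue, ball at (381,268)). The scene view shows the red ball at (363,218) and the blue ball at (238,125). The way in front of both levers, on the robot's side, is clear.

```bash
cat > h.py <<'E'
import numpy as np,cv2
def mask(img,c):
    h=cv2.cvtColor(img,cv2.COLOR_RGB2HSV); H,S,V=[h[...,i].astype(int) for i in range(3)]
    m=((H<6)|(H>174))&(S>170)&(V>90) if c=='r' else (H>105)&(H<125)&(S>150)&(V>60)
    n,l,st,ce=cv2.connectedComponentsWithStats(m.astype(np.uint8)); return l,st,ce
def K(d):
    f=d["img"].shape[0]/2/np.tan(np.radians(float(d["vfov"]))/2);return f,float(d["cx"]),float(d["cy"])
def back(d,uv,z,T=None):
    T=d["camera_from_world"] if T is None else T
    f,cx,cy=K(d);uv=np.atleast_2d(uv);R=T[:3,:3];o=-R.T@T[:3,3]
    r=np.c_[(uv[:,0]-cx)/f,(uv[:,1]-cy)/f,np.ones(len(uv))]@R
    return o+r*((z-o[2])/r[:,2])[:,None]
E
python3 - <<'E'
from h import *
for n in("top","scene"):
  d=dict(np.load(f"pics/{n}0.npz"))
  for c in "rb":
    l,st,ce=mask(d["img"],c)
    for i in range(1,len(st)):
      if st[i,4]<60 or st[i,4]>3000: continue
      v,u=np.nonzero(l==i);P=back(d,np.c_[u,v],.115)[:,:2]
      m=P.mean(0);a=np.linalg.svd(P-m,full_matrices=0)[2][0];t=(P-m)@a
      print(n,c,st[i],"ctr",m.round(4),"ang",np.degrees(np.arctan2(a[1],a[0])).round(1),"ends",(m+a*t.min()).round(4),(m+a*t.max()).round(4))
E
```

```text
top r [269 141   8  10  63] ctr [ 0.7588 -0.0016] ang 172.8 ends [ 0.7701 -0.003 ] [ 7.474e-01 -1.000e-04]
top r [154 238  58  16 399] ctr [0.5373 0.2186] ang 76.0 ends [0.5221 0.1581] [0.554  0.2858]
top b [376 247  56  27 411] ctr [ 0.4629 -0.2693] ang -73.6 ends [ 0.4448 -0.2081] [ 0.4824 -0.3357]
scene r [358 212  58  42 362] ctr [0.5326 0.2176] ang 79.5 ends [0.5216 0.1584] [0.545  0.2848]
scene r [214 243  13  15 161] ctr [ 0.7494 -0.0078] ang 49.0 ends [ 0.739  -0.0199] [0.7604 0.0048]
scene b [ 127    0  100   77 2850] ctr [ 0.2225 -0.6538] ang 7.4 ends [-0.0634 -0.6909] [ 0.4597 -0.623 ]
scene b [  0   8  38  20 255] ctr [ 0.4468 -1.1768] ang 6.5 ends [ 0.3804 -1.1844] [ 0.5198 -1.1685]
scene b [193 110  50  20 208] ctr [ 0.4554 -0.2633] ang 99.5 ends [ 0.4688 -0.3435] [ 0.4457 -0.2054]
```

Request:
drive_tool([
  {"dp":[0,103,-139],"spin":0,"gripper":-1},
  {"dp":[0,103,-139],"spin":0,"gripper":-1},
  {"dp":[0,103,-139],"spin":0,"gripper":-1},
  {"dp":[0,103,-139],"spin":0,"gripper":-1},
  {"dp":[0,103,-139],"spin":0,"gripper":-1},
])

```text
clock: 0.52
eef_pos: [0.25, -0.4238, 0.2525]
tool_rot: [[-0.001, 0.95, 0.314], [0.004, 0.314, -0.95], [-1.0, 0.001, -0.004]]
force: [-0.3, -0.6, -0.8]
finger_gap: 0.296
```

Request:
drive_tool([
  {"dp":[0,103,-139],"spin":0,"gripper":-1},
  {"dp":[0,103,-139],"spin":0,"gripper":-1},
  {"dp":[0,103,-139],"spin":0,"gripper":-1},
  {"dp":[0,103,-139],"spin":0,"gripper":-1},
  {"dp":[0,103,-139],"spin":0,"gripper":-1},
])

```text
clock: 0.93
eef_pos: [0.3044, -0.2604, 0.2529]
tool_rot: [[-0.001, 0.949, 0.315], [0.003, 0.315, -0.949], [-1.0, 0.0, -0.003]]
force: [0.0, -0.2, -0.1]
finger_gap: 0.003
```

Request:
drive_tool([
  {"dp":[0,103,-139],"spin":0,"gripper":-1},
  {"dp":[0,103,-139],"spin":0,"gripper":-1},
  {"dp":[0,103,-139],"spin":0,"gripper":-1},
  {"dp":[0,103,-139],"spin":0,"gripper":-1},
  {"dp":[0,103,-139],"spin":0,"gripper":-1},
])

```text
clock: 1.35
eef_pos: [0.3598, -0.0966, 0.2534]
tool_rot: [[0.001, 0.949, 0.316], [0.002, 0.316, -0.949], [-1.0, 0.001, -0.001]]
force: [-0.8, -1.0, 0.3]
finger_gap: 0.001
```

Request:
drive_tool([
  {"dp":[0,103,-139],"spin":0,"gripper":-1},
  {"dp":[0,103,-139],"spin":0,"gripper":-1},
  {"dp":[0,103,-139],"spin":0,"gripper":-1},
  {"dp":[0,103,-139],"spin":0,"gripper":-1},
  {"dp":[0,103,-139],"spin":0,"gripper":-1},
])

```text
clock: 1.77
eef_pos: [0.415, 0.0677, 0.2536]
tool_rot: [[0.002, 0.949, 0.315], [0.002, 0.315, -0.949], [-1.0, 0.002, -0.001]]
force: [-0.6, -0.6, 0.7]
finger_gap: 0.0
```

Request:
drive_tool([
  {"dp":[0,103,-139],"spin":0,"gripper":-1},
  {"dp":[0,103,-139],"spin":0,"gripper":-1},
  {"dp":[0,103,-139],"spin":0,"gripper":-1},
  {"dp":[0,103,-139],"spin":0,"gripper":-1},
  {"dp":[0,103,-139],"spin":0,"gripper":-1},
])

```text
clock: 2.18
eef_pos: [0.4698, 0.2321, 0.2533]
tool_rot: [[0.002, 0.949, 0.314], [0.002, 0.314, -0.949], [-1.0, 0.003, -0.002]]
force: [-0.3, -0.8, 0.5]
finger_gap: 0.001
```

Request:
drive_tool([
  {"dp":[0,0,0],"spin":-7,"gripper":-1},
  {"dp":[0,0,0],"spin":-14,"gripper":-1},
  {"dp":[0,0,0],"spin":-21,"gripper":-1},
  {"dp":[0,0,0],"spin":-28,"gripper":-1},
  {"dp":[0,0,0],"spin":-30,"gripper":-1},
])

```text
clock: 2.6
eef_pos: [0.4677, 0.2266, 0.2529]
tool_rot: [[-0.0, 0.661, 0.75], [-0.001, 0.75, -0.661], [-1.0, -0.001, 0.0]]
force: [0.8, 1.0, 0.3]
finger_gap: 0.001
```

Request:
drive_tool([
  {"dp":[0,0,0],"spin":-7,"gripper":-1},
  {"dp":[0,0,0],"spin":-14,"gripper":-1},
  {"dp":[0,0,0],"spin":-21,"gripper":-1},
  {"dp":[0,0,0],"spin":-28,"gripper":-1},
  {"dp":[0,0,0],"spin":-29,"gripper":-1},
])

```text
clock: 3.02
eef_pos: [0.4677, 0.2266, 0.253]
tool_rot: [[-0.0, 0.216, 0.976], [-0.001, 0.976, -0.216], [-1.0, -0.001, -0.0]]
force: [0.2, 1.1, 0.2]
finger_gap: -0.0
```

```bash
cat > look.py <<'E'
from h import *; from cell import telemetry,cams; import sys
s=telemetry.observe();d=cams.get_image("wrist");n=sys.argv[1]
cv2.imwrite(f"pics/{n}.png",d["img"][:,:,::-1])
M=np.eye(4);M[:3,:3]=s["tool_rot"];M[:3,3]=s["eef_pos"];T=np.linalg.inv(M@d["mount"])
np.savez(f"pics/{n}.npz",T=T,**d)
R=np.array(s["tool_rot"]);print(s["clock"],np.round(s["eef_pos"],4),"zang",np.degrees(np.arctan2(R[1,2],R[0,2])),np.round(s["force"],2),s["finger_gap"],np.round(s["joints"],2));print(d["mount"].round(3).tolist())
for c in "rb":
  l,st,ce=mask(d["img"],c)
  for i in range(1,len(st)):
    if st[i,4]<300: continue
    v,u=np.nonzero(l==i);P=back(d,np.c_[u,v],.118,T)[:,:2]
    m=P.mean(0);a=np.linalg.svd(P-m,full_matrices=0)[2][0];t=(P-m)@a
    print(c,st[i],"ctr",m.round(4),"ang",np.degrees(np.arctan2(a[1],a[0])).round(1),"ends",(m+a*t.min()).round(4),(m+a*t.max()).round(4))
E
python3 look.py w1
```

```text
3.0167 [0.4677 0.2266 0.253 ] zang -12.484367711778438 [0.23 1.07 0.21] -0.00017030382106087742 [ 0.45  0.19  1.86 -0.    1.1   0.67]
[[-0.002, -0.324, 0.946, -0.121], [0.0, -0.946, -0.324, 0.085], [1.0, -0.0, 0.002, -0.001], [0.0, 0.0, 0.0, 1.0]]
r [ 335  120   35  138 2030] ctr [0.5377 0.2257] ang -104.8 ends [0.5539 0.2871] [0.5208 0.1617]
```

View pics/w1.png

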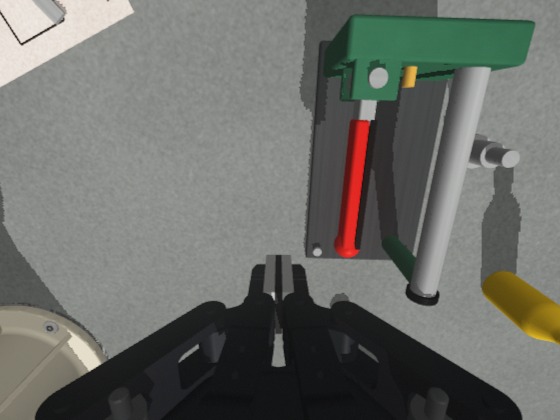

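The wrist view shows the red grip running from (362,125) to the ball at (347,248), with the fingers in front of it and the approach clear. All three views agree to a few mm, so I'll lower the tool in front of the press point.

Request:
drive_tool([
  {"dp":[40,0,0],"spin":1.5,"gripper":-1},
  {"dp":[80,0,0],"spin":1.5,"gripper":-1},
  {"dp":[120,0,0],"spin":1.5,"gripper":-1},
  {"dp":[136,0,0],"spin":1.5,"gripper":-1},
  {"dp":[136,0,0],"spin":1.5,"gripper":-1},
])

```text
clock: 3.48
eef_pos: [0.4648, 0.2257, 0.1133]
tool_rot: [[-0.007, 0.251, 0.968], [-0.003, 0.968, -0.251], [-1.0, -0.005, -0.006]]
force: [-0.1, -0.9, -0.0]
finger_gap: 0.0
```

Request:
drive_tool([
  {"dp":[0,0,10],"spin":0,"gripper":-1},
  {"dp":[0,0,20],"spin":0,"gripper":-1},
  {"dp":[0,0,30],"spin":0,"gripper":-1},
  {"dp":[0,0,30],"spin":0,"gripper":-1},
  {"dp":[0,0,30],"spin":0,"gripper":-1},
])

```text
clock: 3.9
eef_pos: [0.498, 0.22, 0.1185]
tool_rot: [[0.002, 0.248, 0.969], [0.001, 0.969, -0.248], [-1.0, 0.002, 0.002]]
force: [-0.4, 0.5, 0.3]
finger_gap: -0.001
```

```bash
python3 look.py w2
```

```text
3.9 [0.498  0.22   0.1185] zang -14.373171653804038 [-0.37  0.46  0.25] -0.0011862167334383879 [ 0.41  0.4   1.92 -0.    0.82  0.66]
[[-0.002, -0.324, 0.946, -0.121], [0.0, -0.946, -0.324, 0.085], [1.0, -0.0, 0.002, -0.001], [0.0, 0.0, 0.0, 1.0]]
r [ 333  126   52  184 6549] ctr [0.542  0.2509] ang -103.7 ends [0.5511 0.2882] [0.5301 0.2021]
```

View pics/w2.png

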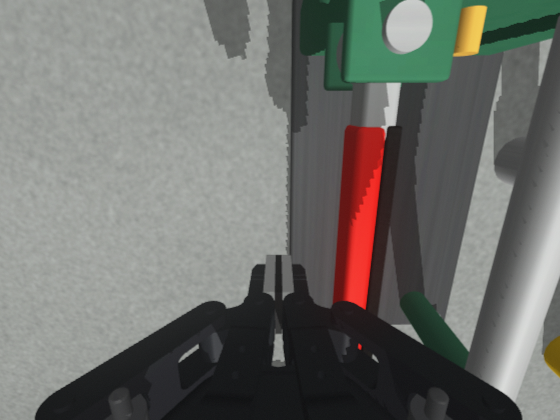

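The view shows the shut fingers just in front of the red grip, level and parallel to it, with roughly 13 mm to go. I'll press gently.

Request:
drive_tool([
  {"dp":[0,0,4],"spin":0,"gripper":-1},
  {"dp":[0,0,8],"spin":0,"gripper":-1},
  {"dp":[0,0,12],"spin":0,"gripper":-1},
  {"dp":[0,0,16],"spin":0,"gripper":-1},
  {"dp":[0,0,16],"spin":0,"gripper":-1},
])

```text
clock: 4.37
eef_pos: [0.5128, 0.216, 0.1174]
tool_rot: [[0.001, 0.247, 0.969], [0.0, 0.969, -0.247], [-1.0, 0.0, 0.001]]
force: [0.3, -0.9, -0.8]
finger_gap: 0.001
```

Request:
drive_tool([
  {"dp":[0,0,3],"spin":0,"gripper":-1},
  {"dp":[0,0,6],"spin":0,"gripper":-1},
  {"dp":[0,0,9],"spin":0,"gripper":-1},
  {"dp":[0,0,12],"spin":0,"gripper":-1},
  {"dp":[0,0,12],"spin":0,"gripper":-1},
])

```text
clock: 4.78
eef_pos: [0.5235, 0.2127, 0.1171]
tool_rot: [[-0.001, 0.247, 0.969], [-0.001, 0.969, -0.247], [-1.0, -0.001, -0.001]]
force: [-3.6, -1.7, 1.3]
finger_gap: -0.003
```

Request:
drive_tool([
  {"dp":[0,0,2],"spin":0,"gripper":-1},
  {"dp":[0,0,4],"spin":0,"gripper":-1},
  {"dp":[0,0,6],"spin":0,"gripper":-1},
  {"dp":[0,0,8],"spin":0,"gripper":-1},
  {"dp":[0,0,8],"spin":0,"gripper":-1},
])

```text
clock: 5.2
eef_pos: [0.5315, 0.211, 0.1171]
tool_rot: [[-0.0, 0.247, 0.969], [-0.0, 0.969, -0.247], [-1.0, -0.0, -0.0]]
force: [-3.9, -1.2, 0.2]
finger_gap: -0.002
```

Request:
drive_tool([
  {"dp":[0,0,3],"spin":0,"gripper":-1},
  {"dp":[0,0,6],"spin":0,"gripper":-1},
  {"dp":[0,0,9],"spin":0,"gripper":-1},
  {"dp":[0,0,9],"spin":0,"gripper":-1},
])

```text
clock: 5.53
eef_pos: [0.5405, 0.2093, 0.1172]
tool_rot: [[0.0, 0.247, 0.969], [0.001, 0.969, -0.247], [-1.0, 0.001, 0.0]]
force: [-5.2, 2.7, -1.5]
finger_gap: 0.001
```

Request:
drive_tool([
  {"dp":[0,0,2],"spin":0,"gripper":-1},
  {"dp":[0,0,4],"spin":0,"gripper":-1},
  {"dp":[0,0,4],"spin":0,"gripper":-1},
])

```text
clock: 5.78
eef_pos: [0.5441, 0.2083, 0.1172]
tool_rot: [[0.0, 0.247, 0.969], [0.001, 0.969, -0.247], [-1.0, 0.001, -0.0]]
force: [-4.8, 2.7, -1.0]
finger_gap: -0.0
```

Request:
drive_tool([
  {"dp":[0,0,1.5],"spin":0,"gripper":-1},
  {"dp":[0,0,3],"spin":0,"gripper":-1},
  {"dp":[0,0,3],"spin":0,"gripper":-1},
])

```text
clock: 6.03
eef_pos: [0.5468, 0.2076, 0.1172]
tool_rot: [[-0.0, 0.247, 0.969], [0.001, 0.969, -0.247], [-1.0, 0.001, -0.0]]
force: [-5.2, 3.3, -0.3]
finger_gap: -0.005
```

Request:
drive_tool([
  {"dp":[0,0,1],"spin":0,"gripper":-1},
  {"dp":[0,0,1],"spin":0,"gripper":-1},
])

```text
clock: 6.2
eef_pos: [0.5474, 0.2074, 0.1172]
tool_rot: [[-0.001, 0.247, 0.969], [0.001, 0.969, -0.247], [-1.0, 0.0, -0.001]]
force: [-5.8, 3.8, -0.2]
finger_gap: -0.0
```

Request:
drive_tool([
  {"dp":[0,0,1],"spin":0,"gripper":-1},
  {"dp":[0,0,1],"spin":0,"gripper":-1},
])

```text
clock: 6.37
eef_pos: [0.5477, 0.2074, 0.1171]
tool_rot: [[-0.002, 0.247, 0.969], [0.001, 0.969, -0.247], [-1.0, 0.0, -0.002]]
force: [-7.8, 5.2, 1.8]
finger_gap: -0.002
```

Request:
drive_tool([
  {"dp":[0,0,1],"spin":0,"gripper":-1},
  {"dp":[0,0,1],"spin":0,"gripper":-1},
])

```text
clock: 6.53
eef_pos: [0.5479, 0.2073, 0.1171]
tool_rot: [[-0.004, 0.247, 0.969], [0.001, 0.969, -0.247], [-1.0, -0.0, -0.004]]
force: [-11.9, 6.9, 3.8]
finger_gap: -0.001
```

It is on the stop: the force climbs steeply with almost no travel, to about 13 N along the press direction. I'll hold it for over a second.

Request:
drive_tool([
  {"dp":[0,0,0.2],"spin":0,"gripper":-1},
  {"dp":[0,0,0.2],"spin":0,"gripper":-1},
  {"dp":[0,0,0.2],"spin":0,"gripper":-1},
  {"dp":[0,0,0.2],"spin":0,"gripper":-1},
  {"dp":[0,0,0.2],"spin":0,"gripper":-1},
])

```text
clock: 6.95
eef_pos: [0.548, 0.2073, 0.1171]
tool_rot: [[-0.004, 0.247, 0.969], [0.001, 0.969, -0.247], [-1.0, -0.0, -0.004]]
force: [-13.4, 6.2, 3.8]
finger_gap: -0.003
```

Request:
drive_tool([
  {"dp":[0,0,0],"spin":0,"gripper":-1},
  {"dp":[0,0,0],"spin":0,"gripper":-1},
  {"dp":[0,0,0],"spin":0,"gripper":-1},
  {"dp":[0,0,0],"spin":0,"gripper":-1},
  {"dp":[0,0,0],"spin":0,"gripper":-1},
])

```text
clock: 7.37
eef_pos: [0.548, 0.2073, 0.1171]
tool_rot: [[-0.004, 0.247, 0.969], [0.001, 0.969, -0.247], [-1.0, -0.0, -0.004]]
force: [-11.7, 7.0, 3.1]
finger_gap: 0.001
```

Request:
drive_tool([
  {"dp":[0,0,0],"spin":0,"gripper":-1},
  {"dp":[0,0,0],"spin":0,"gripper":-1},
  {"dp":[0,0,0],"spin":0,"gripper":-1},
  {"dp":[0,0,0],"spin":0,"gripper":-1},
  {"dp":[0,0,0],"spin":0,"gripper":-1},
])

```text
clock: 7.78
eef_pos: [0.548, 0.2073, 0.1171]
tool_rot: [[-0.004, 0.247, 0.969], [0.001, 0.969, -0.247], [-1.0, -0.0, -0.004]]
force: [-12.3, 7.2, 3.1]
finger_gap: -0.001
```

```bash
python3 look.py w3; python3 - <<'E'
from cell import cams
import cv2
d=cams.get_image("scene");cv2.imwrite("pics/s3.png",cv2.resize(d["img"][160:360,270:480,::-1],None,fx=2.8,fy=2.8))
E
```

```text
7.7833 [0.548  0.2073 0.1171] zang -14.30290814591286 [-12.29   7.19   3.11] -0.0008503500663478805 [0.36 0.46 1.82 0.   0.86 0.61]
[[-0.002, -0.324, 0.946, -0.121], [0.0, -0.946, -0.324, 0.085], [1.0, -0.0, 0.002, -0.001], [0.0, 0.0, 0.0, 1.0]]
r [ 255  124   83  185 5137] ctr [0.5656 0.2452] ang -85.6 ends [0.5624 0.2857] [0.5695 0.1938]
```

View pics/w3.png

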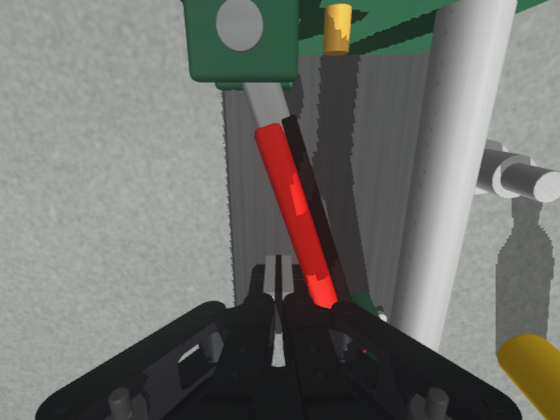

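The grip has turned 18° (0.316 rad) and the bar is clear. It was held for about 1.3 s, so I'll back off.

Request:
drive_tool([
  {"dp":[0,0,-6],"spin":0,"gripper":-1},
  {"dp":[0,0,-14],"spin":0,"gripper":-1},
  {"dp":[0,0,-24],"spin":0,"gripper":-1},
  {"dp":[0,0,-36],"spin":0,"gripper":-1},
  {"dp":[0,0,-50],"spin":0,"gripper":-1},
])

```text
clock: 8.3
eef_pos: [0.5018, 0.2192, 0.1176]
tool_rot: [[0.002, 0.247, 0.969], [0.001, 0.969, -0.247], [-1.0, 0.001, 0.002]]
force: [0.4, 0.2, 0.3]
finger_gap: -0.003
```

Request:
drive_tool([
  {"dp":[0,0,-16],"spin":0,"gripper":-1},
  {"dp":[0,0,-32],"spin":0,"gripper":-1},
  {"dp":[0,0,-32],"spin":0,"gripper":-1},
  {"dp":[0,0,-32],"spin":0,"gripper":-1},
  {"dp":[0,0,-32],"spin":0,"gripper":-1},
])

```text
clock: 8.72
eef_pos: [0.4715, 0.2272, 0.1179]
tool_rot: [[0.002, 0.246, 0.969], [0.001, 0.969, -0.246], [-1.0, 0.001, 0.002]]
force: [-0.7, -0.4, 0.4]
finger_gap: -0.001
```

Request:
drive_tool([
  {"dp":[-40,0,0],"spin":0,"gripper":-1},
  {"dp":[-80,0,0],"spin":0,"gripper":-1},
  {"dp":[-120,0,0],"spin":0,"gripper":-1},
  {"dp":[-136,0,0],"spin":0,"gripper":-1},
  {"dp":[-136,0,0],"spin":0,"gripper":-1},
])

```text
clock: 9.13
eef_pos: [0.4738, 0.2277, 0.2584]
tool_rot: [[0.009, 0.247, 0.969], [0.004, 0.969, -0.247], [-1.0, 0.006, 0.007]]
force: [0.8, -0.4, 0.7]
finger_gap: 0.001
```

```bash
python3 look.py w4; python3 - <<'E'
from h import *
d=dict(np.load("pics/w1.npz"));e=dict(np.load("pics/w4.npz"))
E
```

```text
9.1333 [0.4738 0.2277 0.2584] zang -14.323717459565769 [ 0.75 -0.38  0.68] 0.0014929748379421584 [ 0.45  0.19  1.85 -0.    1.1   0.7 ]
[[-0.002, -0.324, 0.946, -0.121], [0.0, -0.946, -0.324, 0.085], [1.0, -0.0, 0.002, -0.001], [0.0, 0.0, 0.0, 1.0]]
r [ 328  122   28  134 1925] ctr [0.5373 0.2256] ang -104.7 ends [0.5534 0.2867] [0.5208 0.1624]
```

The brake grip is back at its resting line (-104.7° now, -104.8° before). Next is the clutch.

Request:
drive_tool([
  {"dp":[0,-170,16],"spin":0,"gripper":-1},
  {"dp":[0,-170,16],"spin":0,"gripper":-1},
  {"dp":[0,-170,16],"spin":0,"gripper":-1},
  {"dp":[0,-170,16],"spin":0,"gripper":-1},
  {"dp":[0,-170,16],"spin":0,"gripper":-1},
])

```text
clock: 9.6
eef_pos: [0.4421, 0.0528, 0.2517]
tool_rot: [[-0.003, 0.25, 0.968], [-0.002, 0.968, -0.25], [-1.0, -0.003, -0.002]]
force: [0.2, 0.6, -0.2]
finger_gap: 0.005
```

Request:
drive_tool([
  {"dp":[0,-170,16],"spin":0,"gripper":-1},
  {"dp":[0,-170,16],"spin":0,"gripper":-1},
  {"dp":[0,-170,16],"spin":0,"gripper":-1},
  {"dp":[0,-170,16],"spin":0,"gripper":-1},
  {"dp":[0,-170,16],"spin":0,"gripper":-1},
])

```text
clock: 10.02
eef_pos: [0.4163, -0.1159, 0.2522]
tool_rot: [[-0.001, 0.251, 0.968], [-0.002, 0.968, -0.251], [-1.0, -0.002, -0.001]]
force: [-0.3, 0.4, -0.1]
finger_gap: 0.001
```

Request:
drive_tool([
  {"dp":[0,-170,16],"spin":0,"gripper":-1},
  {"dp":[0,-170,16],"spin":0,"gripper":-1},
  {"dp":[0,-170,16],"spin":0,"gripper":-1},
  {"dp":[0,-170,16],"spin":0,"gripper":-1},
  {"dp":[0,-170,16],"spin":0,"gripper":-1},
])

```text
clock: 10.43
eef_pos: [0.3903, -0.2848, 0.2523]
tool_rot: [[-0.001, 0.25, 0.968], [-0.002, 0.968, -0.25], [-1.0, -0.002, -0.0]]
force: [0.1, -0.3, 0.0]
finger_gap: -0.002
```

Request:
drive_tool([
  {"dp":[0,0,0],"spin":-7,"gripper":-1},
  {"dp":[0,0,0],"spin":-14,"gripper":-1},
  {"dp":[0,0,0],"spin":-21,"gripper":-1},
  {"dp":[0,0,0],"spin":-28,"gripper":-1},
  {"dp":[0,0,0],"spin":-30.5,"gripper":-1},
])

```text
clock: 10.85
eef_pos: [0.391, -0.2791, 0.2519]
tool_rot: [[-0.001, -0.286, 0.958], [0.001, 0.958, 0.286], [-1.0, 0.002, -0.001]]
force: [-0.6, 0.1, -0.4]
finger_gap: -0.004
```

Request:
drive_tool([
  {"dp":[0,0,0],"spin":0,"gripper":-1},
  {"dp":[0,0,0],"spin":0,"gripper":-1},
])

```text
clock: 11.02
eef_pos: [0.391, -0.2791, 0.2523]
tool_rot: [[-0.001, -0.277, 0.961], [0.001, 0.961, 0.277], [-1.0, 0.001, -0.001]]
force: [-0.3, 0.5, -0.7]
finger_gap: 0.0
```

```bash
python3 look.py w5
```

```text
11.0167 [ 0.391  -0.2791  0.2523] zang 16.097429912144847 [-0.31  0.52 -0.75] 0.00010064541330824656 [-0.62  0.13  1.93  0.    1.08 -0.9 ]
[[-0.002, -0.325, 0.946, -0.121], [0.0, -0.946, -0.325, 0.085], [1.0, -0.0, 0.002, -0.0], [0.0, 0.0, 0.0, 1.0]]
b [ 339  149   33  135 2462] ctr [ 0.4588 -0.2643] ang -73.2 ends [ 0.4418 -0.2083] [ 0.4809 -0.3374]
b [431 338  44  31 375] ctr [ 0.631  -0.3871] ang -5.7 ends [ 0.6023 -0.3843] [ 0.6533 -0.3893]
b [   0  381   53   39 1442] ctr [ 0.1607 -0.6004] ang -118.1 ends [ 0.1801 -0.564 ] [ 0.1395 -0.6402]
```

View pics/w5.png

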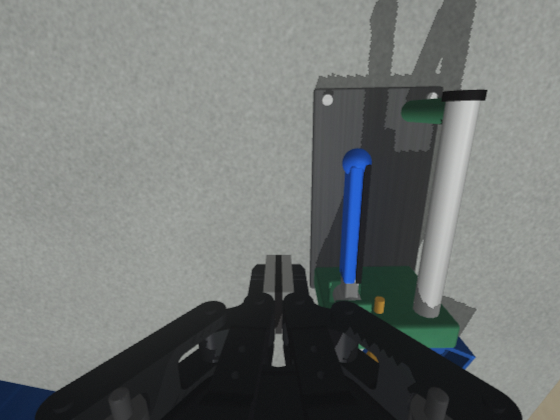

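The view shows the blue grip from (348,280) to the ball at (357,160), with the front clear. It matches the first estimate to within 3 mm, so I'll repeat the same sequence.

Request:
drive_tool([
  {"dp":[40,0,0],"spin":-0.5,"gripper":-1},
  {"dp":[80,0,0],"spin":-0.5,"gripper":-1},
  {"dp":[120,0,0],"spin":-0.5,"gripper":-1},
  {"dp":[135,0,0],"spin":-0.5,"gripper":-1},
  {"dp":[135,0,0],"spin":-0.5,"gripper":-1},
])

```text
clock: 11.48
eef_pos: [0.3888, -0.2776, 0.1145]
tool_rot: [[-0.006, -0.286, 0.958], [0.004, 0.958, 0.286], [-1.0, 0.006, -0.004]]
force: [-1.4, 0.8, 0.0]
finger_gap: -0.0
```

Request:
drive_tool([
  {"dp":[0,0,10],"spin":0,"gripper":-1},
  {"dp":[0,0,20],"spin":0,"gripper":-1},
  {"dp":[0,0,30],"spin":0,"gripper":-1},
  {"dp":[0,0,30],"spin":0,"gripper":-1},
  {"dp":[0,0,30],"spin":0,"gripper":-1},
])

```text
clock: 11.9
eef_pos: [0.4213, -0.2709, 0.1194]
tool_rot: [[0.002, -0.289, 0.957], [-0.001, 0.957, 0.289], [-1.0, -0.002, 0.002]]
force: [-0.3, 0.3, -1.1]
finger_gap: -0.001
```

Request:
drive_tool([
  {"dp":[0,0,4],"spin":0,"gripper":-1},
  {"dp":[0,0,8],"spin":0,"gripper":-1},
  {"dp":[0,0,12],"spin":0,"gripper":-1},
  {"dp":[0,0,12],"spin":0,"gripper":-1},
  {"dp":[0,0,12],"spin":0,"gripper":-1},
])

```text
clock: 12.32
eef_pos: [0.4314, -0.2673, 0.1183]
tool_rot: [[-0.0, -0.288, 0.958], [-0.0, 0.958, 0.288], [-1.0, 0.0, -0.0]]
force: [-0.9, 0.1, 0.5]
finger_gap: 0.002
```

```bash
python3 look.py w6
```

```text
12.3167 [ 0.4314 -0.2673  0.1183] zang 16.7211156216569 [-0.89  0.07  0.54] 0.0017006199456535947 [-0.56  0.35  2.   -0.    0.79 -0.85]
[[-0.002, -0.325, 0.946, -0.121], [0.0, -0.946, -0.325, 0.085], [1.0, -0.0, 0.002, -0.0], [0.0, 0.0, 0.0, 1.0]]
b [ 314  184   56  125 4489] ctr [ 0.4491 -0.2321] ang -75.1 ends [ 0.4422 -0.2062] [ 0.4586 -0.2679]
```

View pics/w6.png

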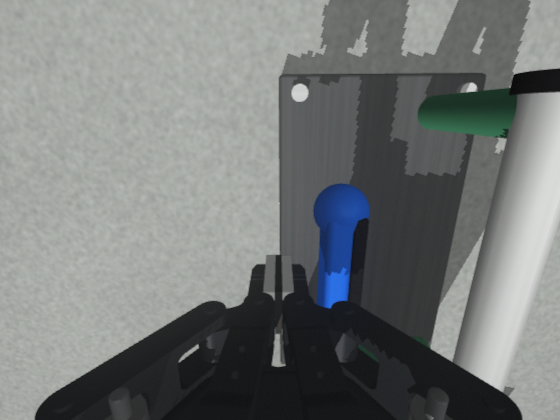

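The fingers are in front of the blue grip, just short of touching. I'll press on.

Request:
drive_tool([
  {"dp":[0,0,4],"spin":0,"gripper":-1},
  {"dp":[0,0,8],"spin":0,"gripper":-1},
  {"dp":[0,0,12],"spin":0,"gripper":-1},
  {"dp":[0,0,15],"spin":0,"gripper":-1},
  {"dp":[0,0,15],"spin":0,"gripper":-1},
])

```text
clock: 12.78
eef_pos: [0.4457, -0.2627, 0.1181]
tool_rot: [[-0.001, -0.288, 0.958], [0.0, 0.958, 0.288], [-1.0, 0.001, -0.001]]
force: [-3.3, -0.7, 1.8]
finger_gap: -0.002
```

Request:
drive_tool([
  {"dp":[0,0,3],"spin":0,"gripper":-1},
  {"dp":[0,0,6],"spin":0,"gripper":-1},
  {"dp":[0,0,9],"spin":0,"gripper":-1},
  {"dp":[0,0,12],"spin":0,"gripper":-1},
  {"dp":[0,0,12],"spin":0,"gripper":-1},
])

```text
clock: 13.2
eef_pos: [0.4575, -0.2595, 0.1182]
tool_rot: [[-0.0, -0.288, 0.958], [0.0, 0.958, 0.288], [-1.0, 0.0, -0.0]]
force: [-3.6, -0.9, 0.1]
finger_gap: 0.001
```

Request:
drive_tool([
  {"dp":[0,0,2],"spin":0,"gripper":-1},
  {"dp":[0,0,4],"spin":0,"gripper":-1},
  {"dp":[0,0,6],"spin":0,"gripper":-1},
  {"dp":[0,0,8],"spin":0,"gripper":-1},
  {"dp":[0,0,8],"spin":0,"gripper":-1},
])

```text
clock: 13.62
eef_pos: [0.4652, -0.2576, 0.1183]
tool_rot: [[0.0, -0.288, 0.958], [-0.001, 0.958, 0.288], [-1.0, -0.001, 0.0]]
force: [-4.2, -3.6, -1.8]
finger_gap: -0.001
```

Request:
drive_tool([
  {"dp":[0,0,1],"spin":0,"gripper":-1},
  {"dp":[0,0,2],"spin":0,"gripper":-1},
  {"dp":[0,0,2],"spin":0,"gripper":-1},
])

```text
clock: 13.87
eef_pos: [0.4669, -0.2571, 0.1183]
tool_rot: [[0.0, -0.288, 0.958], [-0.001, 0.958, 0.288], [-1.0, -0.001, -0.0]]
force: [-5.4, -3.4, -0.7]
finger_gap: 0.002
```

Request:
drive_tool([
  {"dp":[0,0,1],"spin":0,"gripper":-1},
  {"dp":[0,0,2],"spin":0,"gripper":-1},
  {"dp":[0,0,2],"spin":0,"gripper":-1},
])

```text
clock: 14.12
eef_pos: [0.4687, -0.2565, 0.1183]
tool_rot: [[-0.0, -0.288, 0.958], [-0.001, 0.958, 0.288], [-1.0, -0.001, -0.0]]
force: [-4.0, -3.6, -0.0]
finger_gap: -0.0
```

Request:
drive_tool([
  {"dp":[0,0,1],"spin":0,"gripper":-1},
  {"dp":[0,0,1],"spin":0,"gripper":-1},
])

```text
clock: 14.28
eef_pos: [0.4696, -0.2562, 0.1183]
tool_rot: [[-0.0, -0.287, 0.958], [-0.001, 0.958, 0.287], [-1.0, -0.001, -0.0]]
force: [-4.8, -3.7, -0.7]
finger_gap: -0.002
```

Request:
drive_tool([
  {"dp":[0,0,1],"spin":0,"gripper":-1},
  {"dp":[0,0,1],"spin":0,"gripper":-1},
])

```text
clock: 14.45
eef_pos: [0.4706, -0.2559, 0.1182]
tool_rot: [[-0.0, -0.288, 0.958], [-0.001, 0.958, 0.288], [-1.0, -0.0, -0.0]]
force: [-4.9, -3.6, 0.2]
finger_gap: 0.001
```

Request:
drive_tool([
  {"dp":[0,0,1],"spin":0,"gripper":-1},
  {"dp":[0,0,1],"spin":0,"gripper":-1},
])

```text
clock: 14.62
eef_pos: [0.4715, -0.2556, 0.1182]
tool_rot: [[-0.0, -0.288, 0.958], [-0.001, 0.958, 0.288], [-1.0, -0.0, -0.0]]
force: [-5.3, -3.0, -0.7]
finger_gap: 0.0
```

Request:
drive_tool([
  {"dp":[0,0,1],"spin":0,"gripper":-1},
  {"dp":[0,0,1],"spin":0,"gripper":-1},
])

```text
clock: 14.78
eef_pos: [0.4721, -0.2554, 0.1182]
tool_rot: [[-0.001, -0.288, 0.958], [-0.001, 0.958, 0.288], [-1.0, -0.0, -0.001]]
force: [-6.3, -3.8, 0.2]
finger_gap: 0.001
```

Request:
drive_tool([
  {"dp":[0,0,1],"spin":0,"gripper":-1},
  {"dp":[0,0,1],"spin":0,"gripper":-1},
])

```text
clock: 14.95
eef_pos: [0.4724, -0.2553, 0.1181]
tool_rot: [[-0.002, -0.288, 0.958], [-0.001, 0.958, 0.288], [-1.0, -0.0, -0.002]]
force: [-9.7, -5.5, 2.7]
finger_gap: 0.003
```

Request:
drive_tool([
  {"dp":[0,0,1],"spin":0,"gripper":-1},
  {"dp":[0,0,1],"spin":0,"gripper":-1},
])

```text
clock: 15.12
eef_pos: [0.4727, -0.2552, 0.1181]
tool_rot: [[-0.003, -0.288, 0.958], [-0.001, 0.958, 0.288], [-1.0, 0.0, -0.004]]
force: [-13.0, -7.7, 4.5]
finger_gap: -0.003
```

On the stop at about 14.7 N. I'll hold.

Request:
drive_tool([
  {"dp":[0,0,0],"spin":0,"gripper":-1},
  {"dp":[0,0,0],"spin":0,"gripper":-1},
  {"dp":[0,0,0],"spin":0,"gripper":-1},
  {"dp":[0,0,0],"spin":0,"gripper":-1},
  {"dp":[0,0,0],"spin":0,"gripper":-1},
])

```text
clock: 15.53
eef_pos: [0.4727, -0.2552, 0.1181]
tool_rot: [[-0.003, -0.288, 0.958], [-0.001, 0.958, 0.288], [-1.0, 0.0, -0.003]]
force: [-11.8, -7.9, 1.8]
finger_gap: -0.001
```

Request:
drive_tool([
  {"dp":[0,0,0],"spin":0,"gripper":-1},
  {"dp":[0,0,0],"spin":0,"gripper":-1},
  {"dp":[0,0,0],"spin":0,"gripper":-1},
  {"dp":[0,0,0],"spin":0,"gripper":-1},
  {"dp":[0,0,0],"spin":0,"gripper":-1},
])

```text
clock: 15.95
eef_pos: [0.4727, -0.2552, 0.1181]
tool_rot: [[-0.003, -0.288, 0.958], [-0.001, 0.958, 0.288], [-1.0, 0.0, -0.003]]
force: [-12.3, -8.3, 1.7]
finger_gap: -0.002
```

Request:
drive_tool([
  {"dp":[0,0,0],"spin":0,"gripper":-1},
  {"dp":[0,0,0],"spin":0,"gripper":-1},
  {"dp":[0,0,0],"spin":0,"gripper":-1},
  {"dp":[0,0,0],"spin":0,"gripper":-1},
  {"dp":[0,0,0],"spin":0,"gripper":-1},
])

```text
clock: 16.37
eef_pos: [0.4727, -0.2552, 0.1181]
tool_rot: [[-0.003, -0.288, 0.958], [-0.001, 0.958, 0.288], [-1.0, 0.0, -0.003]]
force: [-12.1, -8.8, 3.3]
finger_gap: -0.001
```

```bash
python3 look.py w7
```

```text
16.3667 [ 0.4727 -0.2552  0.1181] zang 16.73047531627193 [-12.14  -8.81   3.28] -0.0012521808871745524 [-0.5   0.39  1.93 -0.    0.82 -0.79]
[[-0.002, -0.325, 0.946, -0.121], [0.0, -0.946, -0.325, 0.085], [1.0, -0.0, 0.002, -0.0], [0.0, 0.0, 0.0, 1.0]]
b [ 306  198   73  111 4390] ctr [ 0.4924 -0.2233] ang -90.7 ends [ 0.4928 -0.1984] [ 0.492  -0.2559]
```

It held for 1.25 s at about 14 N, and the visible part of the grip turned by 16–18° against the views at rest. I'll back off and lift.

Request:
drive_tool([
  {"dp":[0,0,-6],"spin":0,"gripper":-1},
  {"dp":[0,0,-14],"spin":0,"gripper":-1},
  {"dp":[0,0,-24],"spin":0,"gripper":-1},
  {"dp":[0,0,-36],"spin":0,"gripper":-1},
  {"dp":[0,0,-50],"spin":0,"gripper":-1},
])

```text
clock: 16.83
eef_pos: [0.4266, -0.2693, 0.1185]
tool_rot: [[0.002, -0.288, 0.958], [-0.001, 0.958, 0.288], [-1.0, -0.001, 0.002]]
force: [0.3, 0.2, -0.2]
finger_gap: 0.0
```

Request:
drive_tool([
  {"dp":[0,0,-16],"spin":0,"gripper":-1},
  {"dp":[0,0,-32],"spin":0,"gripper":-1},
  {"dp":[0,0,-32],"spin":0,"gripper":-1},
  {"dp":[0,0,-32],"spin":0,"gripper":-1},
  {"dp":[0,0,-32],"spin":0,"gripper":-1},
])

```text
clock: 17.25
eef_pos: [0.3964, -0.2786, 0.1187]
tool_rot: [[0.002, -0.287, 0.958], [-0.001, 0.958, 0.287], [-1.0, -0.001, 0.001]]
force: [-0.3, 0.8, 0.1]
finger_gap: -0.001
```

Request:
drive_tool([
  {"dp":[-40,0,0],"spin":0,"gripper":-1},
  {"dp":[-80,0,0],"spin":0,"gripper":-1},
  {"dp":[-120,0,0],"spin":0,"gripper":-1},
  {"dp":[-135,0,0],"spin":0,"gripper":-1},
  {"dp":[-135,0,0],"spin":0,"gripper":-1},
])

```text
clock: 17.67
eef_pos: [0.3986, -0.2794, 0.2579]
tool_rot: [[0.007, -0.288, 0.958], [-0.005, 0.958, 0.288], [-1.0, -0.007, 0.005]]
force: [0.1, -0.5, 0.3]
finger_gap: -0.0
```

Request:
drive_tool([
  {"dp":[0,0,0],"spin":0,"gripper":-1},
  {"dp":[0,0,0],"spin":0,"gripper":-1},
  {"dp":[0,0,0],"spin":0,"gripper":-1},
])

```text
clock: 17.92
eef_pos: [0.3953, -0.2774, 0.2517]
tool_rot: [[-0.002, -0.288, 0.958], [0.002, 0.958, 0.288], [-1.0, 0.002, -0.002]]
force: [-0.2, 0.5, -0.5]
finger_gap: -0.001
```

```bash
python3 look.py w8; python3 - <<'E'
from cell import cams
import cv2
d=cams.get_image("top");cv2.imwrite("pics/top8.png",d["img"][:,:,::-1])
E
```

```text
17.9167 [ 0.3953 -0.2774  0.2517] zang 16.722760555190316 [-0.16  0.54 -0.54] -0.0012547638503772561 [-0.62  0.13  1.93  0.    1.08 -0.91]
[[-0.002, -0.325, 0.946, -0.121], [0.0, -0.946, -0.325, 0.085], [1.0, -0.0, 0.002, -0.0], [0.0, 0.0, 0.0, 1.0]]
b [ 334  150   33  135 2433] ctr [ 0.4588 -0.2642] ang -73.1 ends [ 0.4417 -0.2079] [ 0.4809 -0.3369]
b [434 339  36  29 304] ctr [ 0.635 -0.384] ang -21.8 ends [ 0.6155 -0.3762] [ 0.655 -0.392]
b [   0  380   54   40 1457] ctr [ 0.1688 -0.6   ] ang -116.8 ends [ 0.1872 -0.5636] [ 0.1484 -0.6403]
```

View pics/top8.png

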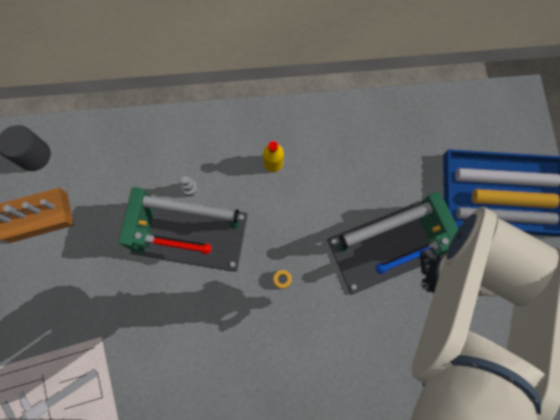

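The top view shows both levers back at rest (red ball at (207,249), blue ball at (381,268)) and the bottle, shaft and bush where they were. The clutch grip line reads -73.1°, against -73.2° before, and the arm is clear of everything. I'll hand in.

```bash
python3 -c "from cell import ticket;print(ticket.job_done())"
```

```text
the job is handed in; nothing more can be done
None
```

I checked both levers in the order asked, brake first and then clutch, and handed the job in at about 18 s of the 56 s allowed.

| Lever | Push on the stop | Hold | Grip line before / after |
|---|---|---|---|
| Brake (red) | 13–14.5 N | about 1.25 s | -104.8° / -104.7° |
| Clutch (blue) | 14–15 N | 1.25 s | -73.2° / -73.1° |

- **Pressing:** I used the backs of the shut fingers, from the front only. At each stop the force climbed steeply with almost no further travel.
- **Brake angle:** the wrist view measured 0.316 rad on the stop, against 0.32 in the description.
- **Clutch angle:** I could only measure about 16–18° of turn, because the fingers hid part of the grip. The evidence that it was on its stop is mainly the force.
- **Last checks:** both levers were fully out, and the bottle, shaft and bush looked unmoved in the top view. The arm was clear with about 0 N on the tool, and no check failed.

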